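Plug in the relay, find the loose terminal bolt and hold its guard open

TASK

Get this pump starter ready for the fitter: first plug the loose block relay upright and fully home into the rectangular hole of its socket and let go of it. Then press down on the heads of the three terminal bolts to find the loose one, the one that sinks under a light press, with the guards still shut. Then take that bolt's hinged guard by its tongue, lift it to about 60 degrees and finish while still holding it open there; leave the guards of the two tight bolts shut, the relay plugged in and the oil bottle standing.

Things in the scene. Friction and masses are not known exactly. Their poses are not given: they have to be found in the camera images.
- relay: Loose block relay, standing on its plug on the bench, 56 mm tall, about 90 g. Origin: centre of its underside (bottom of the plug). Along its z axis: black plug 26 mm (x) by 20 mm (y) from z = 0 to 16 mm, its lowest 5 mm tapering to 22 by 16, then white housing 36 mm (x) by 28 mm (y) from z = 16 to 56 mm. Fits the socket either way round.
- socket: Fixed black socket block on the bench, 70 mm (x) by 60 mm (y) by 30 mm tall. Origin: centre of its underside.
- socket_mouth (a point): Centre of the hole's mouth, on the socket block's top face (30 mm above the bench); axes as the block. Hole 30 mm (x) by 24 mm (y), 22 mm deep; the relay's housing comes to rest on the top face with the plug 16 mm down the hole.
- board: Fixed aluminium terminal board flat on the bench, 200 mm (x) by 290 (y) by 12 thick; origin: centre of its underside. Three look-alike terminals stand at board y = +80, 0, -80 mm: a black block 60 x 60 mm, a steel hex bolt, and over it a hinged grey plastic guard with a hole for the bolt head. Which bolt is loose changes from start to start and cannot be seen.
- loose_bolt (a joint): How far the loose bolt is pressed down, m: 0 up, 0.008 fully down. It sinks under 1.2 N, rising to 3.5 N at the bottom, and springs back; the tight bolts do not move. Does not tell which of the three it is.
- loose_guard (a joint): Opening angle of the guard over the loose bolt, rad: 0 shut, 1.3 at its stop. All guards: plate 60 x 60 x 5 mm, top 49 mm above the bench; hinge axis along board y at board x = +34 mm, 46 mm above the bench; the near side (board -x) swings up; it falls shut when let go (about 1 N at the tongue holds it up). Does not tell where it is.
- tight_guard_b (a joint): Opening angle of the guard over one tight bolt, rad: 0 shut.
- tight_guard_c (a joint): Opening angle of the guard over the other tight bolt, rad: 0 shut.
- oil: Loose oil bottle, 60 mm in diameter, 170 mm tall, standing at the back of the bench. Origin: centre of its underside; z axis up its length.
- bolt_1 (a point): Fixed point at the centre of the top of the bolt head at board y = +80 mm (left as the robot sees it), unpressed: 63 mm above the bench. The head is a hexagon 20 mm across, standing 14 mm proud of the guard. Axes as the board.
- tongue_1 (a point): Fixed point at mid-width and mid-thickness of the gripping part of the lifting tongue of the shut guard at board y = +80 mm (left as the robot sees it): 46 mm above the bench, 88 mm from the hinge axis. The tongue sticks out 46 mm (board -x) past the guard plate's near edge, this point 24 mm past that edge; it is 16 mm wide (board y), 10 mm thick; nothing but the board lies below it, 29 mm down. Axes as the board.
- bolt_2 (a point): Fixed point at the centre of the top of the bolt head at board y = 0 (middle), unpressed: 63 mm above the bench. The head is a hexagon 20 mm across, standing 14 mm proud of the guard. Axes as the board.
- tongue_2 (a point): Fixed point at mid-width and mid-thickness of the gripping part of the lifting tongue of the shut guard at board y = 0 (middle): 46 mm above the bench, 88 mm from the hinge axis. The tongue sticks out 46 mm (board -x) past the guard plate's near edge, this point 24 mm past that edge; it is 16 mm wide (board y), 10 mm thick; nothing but the board lies below it, 29 mm down. Axes as the board.
- bolt_3 (a point): Fixed point at the centre of the top of the bolt head at board y = -80 mm (right), unpressed: 63 mm above the bench. The head is a hexagon 20 mm across, standing 14 mm proud of the guard. Axes as the board.
- tongue_3 (a point): Fixed point at mid-width and mid-thickness of the gripping part of the lifting tongue of the shut guard at board y = -80 mm (right): 46 mm above the bench, 88 mm from the hinge axis. The tongue sticks out 46 mm (board -x) past the guard plate's near edge, this point 24 mm past that edge; it is 16 mm wide (board y), 10 mm thick; nothing but the board lies below it, 29 mm down. Axes as the board.

How it is judged:
On the way, in this order (a step that is already met when the one before it is completed fails the run):
1. the relay is plugged fully home, upright, and let go (z of relay in the frame of socket_mouth below -0.013 m and horizontal distance between relay and socket_mouth below 0.005 m and angle between relay's own z axis and vertical below 0.1 rad and contact force between the fingers and relay below 0.1 N), for 0.2 s.
2. the loose bolt is pressed down with all guards shut (value of joint loose_bolt above 0.004 m and value of joint each of loose_guard, tight_guard_b, tight_guard_c below 0.1 rad), for 0.04 s.
3. the guard over the loose bolt is lifted open (value of joint loose_guard above 0.8 rad), for 0.2 s.
At the end, for the whole second after the job is handed in: The loose bolt's guard is open beyond 0.8 rad, still, held by the fingers (over 0.4 N); the other guards are shut (below 0.1 rad); the bolt is not pressed (under 3 mm); the relay is upright, its plug 13 mm or more deep, within 5 mm of the hole's centre; the oil bottle stands (value of joint loose_guard above 0.8 rad and velocity of joint loose_guard below 0.2 rad/s and contact force between the fingers and loose_guard above 0.4 N and value of joint each of tight_guard_b, tight_guard_c below 0.1 rad and value of joint loose_bolt below 0.003 m and z of relay in the frame of socket_mouth below -0.013 m and horizontal distance between relay and socket_mouth below 0.005 m and angle between relay's own z axis and vertical below 0.1 rad and angle between oil's own z axis and vertical below 0.3 rad); the arm keeps its last pose, push and grip.
It fails at once if the guard of a tight bolt is opened (value of joint any of tight_guard_b, tight_guard_c above 0.35 rad).
It fails at once if the oil bottle is knocked over (angle between oil's own z axis and vertical above 0.6 rad).
It also fails if it takes over 58 s, if anything falls off the work surface, if the arm or the gripper's body presses on something with over 40 N, if the wrist force passes 120 N, or if a joint passes its speed limit or range.

ROBOT

A 6-joint arm with a two-finger parallel gripper is mounted at the origin on the work surface. World frame = base frame: x ahead of the robot, y to its left, z up, the work surface at z = 0. Lengths are in m, angles in rad, forces in N, time in s.
With the tool pointing down it reaches from about 0.225 to 0.875 m from the base axis. Payload 3.4 kg.
Tool frame: the origin (TCP) lies between the finger pads; the fingertips stand 17 mm ahead of it and the grasp point (between the pads) lies 2 mm behind it; y points along the fingers, z is the direction in which the jaws open and shut, and the axes are right-handed (so a half turn about y gives the same grasp; the last joint's range is limited). The gripper opens to 85 mm and grips with 20 to 120 N. Pads are 22 mm wide; open, the fingers measure 114 mm over their backs; the gripper's body (76 mm by 85 mm) begins 54 mm behind the grasp point. The pads swing forward as they close: fully open they stand 13 mm farther back than shut.
Start: joints at [1.176, 0.276, 1.505, -0, 1.361, -0.121], TCP at [0.155, 0.554, 0.248] pointing down, gripper open.
Joint ranges: [-2.89, 2.89], [-0.75, 2.08], [0.22, 2.7], [-1.18, 4.32], [0.11, 2.71], [-2.7, 2.7]. Speed limits (rad/s): [2.57, 2.57, 3.14, 3.14, 3.14, 3.14].

INTERFACE

Orientations are given as a unit quaternion [w, x, y, z].
In Python, from rig import manip, get_image, camera_model, sign_off, spot_in, silhouettes, spot_point gives the robot as it stands.
- The arm moves only by the tool jog_arm, never from a script. Its argument "targets" is a list of rows, each a list of 3 entries, a list of its own where there are three numbers: the finger opening in m, from 0 to 0.0854, then the shift along the world's x, y, z in m, then the turn about the world's z in rad. In form: [[claw, [x, y, z], spin], ...]. A call has 1 to 10 rows; each row shifts and turns the commanded pose from where the row before left it; what a row does not reach is not made up. A row lasts 1/8 s, in which the tool goes at most 62.5 mm and 10.7 degrees, less where a joint would pass 70% of its speed; a pose out of reach is approached as far as the arm can. A call with a gripper value outside its range is refused whole. The fingers move at their own pace and stop on an object; "force" is the grip in N (left out, the last holds). Time passes only in rows, so rows that do not move let the fingers close. It gives the time, the measured TCP pose, the force and the opening at its end, in the units of the state.
- manip.get_state(): the state, without advancing time (a new reading comes with each control period).
- get_image(name): name is "scene" or "top" or "wrist"; returns (picture, depth): 420x560x3 uint8, red, green, blue; 420x560 float32, m along the optical axis (not along the pixel's ray), 0 where there is no reading.
- camera_model(name): a dict with "mtx" (3x3 intrinsics, pixels), "distortion" ([k1, k2, p1, p2, k3] as OpenCV has them; the pictures are not rectified), "world_from_camera" (4x4, takes a point from camera to world coordinates). Camera axes: x right, y up, looking along -z (the intrinsics and any distortion apply to the point x, -y, -z); pixel columns grow to the right and rows downward; lengths in m; the calibration is good to about 2 mm. A picture is of the moment at which its call begins: read the wrist's pose just before it. camera_model takes no time and is no camera call; for the wrist camera it gives the pose at the moment of the call.
- sign_off(): hands the job in, once; it reports no verdict.
Trained networks look in the newest picture that a camera, given by its name, has taken for a name from the list of things; names that differ only in an ending like _2 or _b are one class to them, and where a whole thing is asked for, a point or a joint stands for the part that bears it (a point fixed in the world has none). Each returns a list of dicts, best first, with "score" (0 to 1); they miss things now and then, are a little off and sometimes report something else, mostly with a low value. They report only what shows in the picture. A call takes as long as a camera call.
- spot_in(name, camera): "position" ([column, row] in pixels, amid what is visible of it).
- silhouettes(name, camera): "mask" (420x560 bool, what is visible of it) and "position" ([column, row] in pixels, amid what is visible of it).
- spot_point(name, camera): "position" ([column, row] in pixels: a listed point, or the origin of a listed thing).
The state is a dict: "clock": time; "qpos": joint angles; "qd": joint speeds; "effort": joint torques, N m; "position": TCP position; "ee_rot": TCP orientation; "contact_force": force on the tool from outside, world axes, zero at the start; "moment": the same for the moment, N m; "width": finger opening in m.
Only numpy, scipy, OpenCV 4.12 (cv2) and the standard library are available. Lean on these libraries where they do the work, as an engineer would, in place of code of your own. Each camera call takes 0.05 s, during which the arm holds its last target.

## Working session

There is one attempt and no reset: what is moved stays moved. The work goes in short steps, Python scripts to look and compute and a tool call to move; the robot and the scene stay as the last step left them, time stands still between calls to the robot, and variables do not carry over. Pictures are saved under pics/ and viewed, and the job is handed in when it is done.

Besides the shell and the picture viewer there is one more tool, called by a JSON object that holds its "fn" and its "kwargs", one argument or row to a line. jog_arm: Moves the arm, as the interface text tells. Its arguments: {"type":"object","properties":{"targets":{"type":"array","items":{"type":"array"}},"force":{"type":"number"}},"required":["targets"]}

```bash
mkdir -p pics; ls; python3 - <<'E'
from rig import *
import cv2, numpy as np
print(manip.get_state())
for c in ["scene","top","wrist"]:
    m=camera_model(c); print(c,np.round(m["mtx"],1).tolist(),m["distortion"],np.round(m["world_from_camera"],3).tolist())
for c in ["scene","top"]:
    p,d=get_image(c); cv2.imwrite(f"pics/a_{c}.png",p[:,:,::-1]); np.save(f"pics/a_{c}_d.npy",d)
E
```

```text
pics
{'clock': 0.0, 'qpos': array([ 1.17596705e+00,  2.76592805e-01,  1.50620541e+00, -5.75650742e-06,
        1.36074150e+00, -1.20981468e-01]), 'qd': array([ 0.00074191, -0.00079769, -0.00164207,  0.00032581,  0.00097399,
        0.00025002]), 'effort': array([ 3.61440761e-04, -4.16766322e+01, -2.45798957e+01, -3.30791863e-05,
        1.10367645e-02,  8.07726686e-07]), 'position': array([0.15528623, 0.5530653 , 0.24741217]), 'ee_rot': array([-0.69982226,  0.70115451, -0.09669076,  0.09634345]), 'contact_force': array([ 0.11716562,  0.73705041, -1.033079  ]), 'moment': array([0.00011283, 0.02006965, 0.00469552]), 'width': 0.08542125024351613}
scene [[519.3, 0.0, 279.1], [0.0, 519.3, 208.9], [0.0, 0.0, 1.0]] [-0.14874376  0.          0.          0.          0.        ] [[0.388, -0.692, 0.609, 1.348], [0.922, 0.278, -0.271, -0.39], [0.018, 0.667, 0.745, 0.972], [0.0, 0.0, 0.0, 1.0]]
top [[409.4, 0.0, 291.9], [0.0, 409.4, 206.4], [0.0, 0.0, 1.0]] [-0.00023453  0.          0.          0.          0.        ] [[0.017, 0.985, -0.169, 0.48], [-1.0, 0.013, -0.025, -0.069], [-0.022, 0.17, 0.985, 0.894], [0.0, 0.0, 0.0, 1.0]]
wrist [[289.5, 0.0, 280.1], [0.0, 289.5, 213.0], [0.0, 0.0, 1.0]] [-0.01848968  0.          0.          0.          0.        ] [[0.27, -0.93, -0.251, 0.091], [0.963, 0.26, 0.073, 0.572], [-0.002, -0.262, 0.965, 0.373], [0.0, 0.0, 0.0, 1.0]]
```

View pics/a_scene.png

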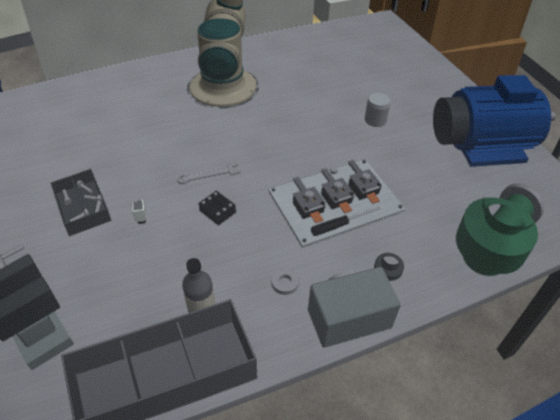

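View pics/a_top.png

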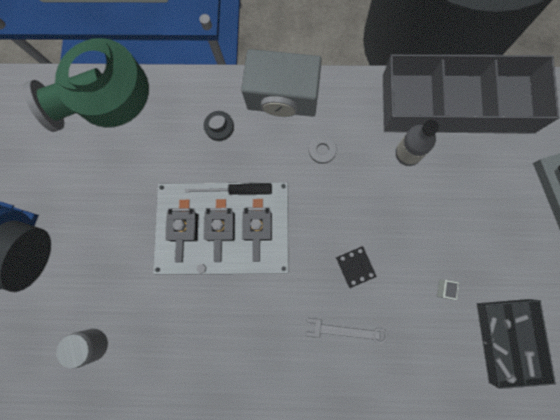

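The scene view shows the board with three terminals around (337,190), the black socket at (217,207), the relay at (139,211) and the oil bottle at (199,285). In the top view the board is at (220,228), the socket at (357,267), the relay at (450,289) and the bottle at (412,145).

```bash
cat > h.py <<'E'
from rig import *
import cv2, numpy as np
def ray(c,uv,m=None):
    m=m or camera_model(c)
    p=cv2.undistortPoints(np.array([[uv]],float),m["mtx"],np.array(m["distortion"]))[0,0]
    T=m["world_from_camera"]; d=T[:3,:3]@np.array([p[0],-p[1],-1.]); return T[:3,3],d
def at_z(c,uv,z,m=None):
    o,d=ray(c,uv,m); return o+d*(z-o[2])/d[2]
def at_d(c,uv,dep,m=None):
    o,d=ray(c,uv,m); return o+d*dep
def proj(c,P,m=None):
    m=m or camera_model(c);T=np.linalg.inv(m["world_from_camera"]);q=T[:3,:3]@P+T[:3,3]
    q=np.array([q[0],-q[1],-q[2]]);return cv2.projectPoints(q.reshape(1,1,3),np.zeros(3),np.zeros(3),m["mtx"],np.array(m["distortion"]))[0].ravel()
E
python3 - <<'E'
from h import *
for c in ["top","scene"]:
    get_image(c)
    d=np.load(f"pics/a_{c}_d.npy")
    print(c,"base",proj(c,np.zeros(3)), "tcp",proj(c,manip.get_state()["position"]))
    for n,z in [("relay",0.0),("socket",0),("socket_mouth",.03),("board",0),("oil",0),("bolt_1",.063),("tongue_1",.046)]:
        for r in spot_point(n,c)[:4]:
            print(n,round(r["score"],2),np.round(r["position"],1),np.round(at_z(c,r["position"],z),4))
    for n in ["relay","socket","oil"]:
        for r in silhouettes(n,c)[:1]:
            mk=r["mask"];ys,xs=np.where(mk)
            rect=cv2.minAreaRect(np.stack([xs,ys],1).astype(np.float32))
            pts=np.array([at_d(c,(x,y),d[y,x]) for x,y in zip(xs,ys)][::3])
            print(n,"sil",r["score"],mk.sum(),rect,"zrange",np.percentile(pts[:,2],[2,50,98]).round(3), pts.mean(0).round(3))
E
```

```text
top base [262.632555   525.31366219] tcp [-128.3685647   495.42874421]
relay 0.68 [438.6 287.8] [ 0.4624 -0.3613  0.    ]
socket_mouth 0.59 [357.8 263.9] [ 0.5089 -0.1866  0.03  ]
board 0.75 [223.4 229.5] [0.5802 0.1036 0.    ]
oil 0.64 [407.4 154.5] [ 0.7557 -0.3044  0.    ]
bolt_1 0.95 [254.4 223.2] [0.5871 0.0282 0.063 ]
bolt_1 0.86 [216.7 222.8] [0.5868 0.1058 0.063 ]
bolt_1 0.76 [179.9 226.5] [0.5781 0.1814 0.063 ]
tongue_1 0.98 [215.7 250.1] [0.532  0.1087 0.046 ]
tongue_1 0.96 [257.5 251.3] [0.5308 0.0218 0.046 ]
tongue_1 0.8 [178.5 251.9] [0.527  0.1861 0.046 ]
relay sil 0.82 361 ((447.1615905761719, 289.20770263671875), (20.217660903930664, 18.48117446899414), 7.125016689300537) zrange [0.02  0.055 0.059] [ 0.461 -0.361  0.05 ]
socket sil 0.64 976 ((355.57733154296875, 266.7989807128906), (34.217166900634766, 29.445039749145508), 66.03751373291016) zrange [0.007 0.03  0.034] [ 0.503 -0.181  0.035]
oil sil 0.65 1257 ((417.25006103515625, 141.75003051757812), (28.284271240234375, 54.44721603393555), 45.0) zrange [0.013 0.111 0.172] [ 0.745 -0.294  0.111]
scene base [222.869297
[... 419 characters left out ...]
304.4 193.1] [0.5799 0.0171 0.063 ]
tongue_1 0.8 [352.6 166.3] [0.5248 0.1819 0.046 ]
tongue_1 0.75 [299.1 181.4] [0.5237 0.0293 0.046 ]
tongue_1 0.65 [327.1 172.8] [0.522  0.1089 0.046 ]
relay sil 0.85 334 ((138.19512939453125, 210.75607299804688), (25.17839241027832, 14.797825813293457), 83.6598129272461) zrange [0.001 0.045 0.061] [ 0.463 -0.367  0.04 ]
socket sil 0.94 786 ((217.4070587158203, 206.60618591308594), (33.583736419677734, 27.280908584594727), 41.18592834472656) zrange [0.003 0.03  0.035] [ 0.514 -0.185  0.029]
oil sil 0.56 1212 ((196.81907653808594, 284.6050720214844), (51.96111297607422, 30.62773895263672), 86.42366790771484) zrange [0.001 0.112 0.172] [ 0.774 -0.307  0.113]
```

{"fn": "jog_arm", "kwargs": {
  "targets": [
    [0.085, [0.05, -0.04, 0.03], 0],
    [0.085, [0.05, -0.04, 0], 0],
    [0.085, [0.04, -0.05, 0], 0],
    [0.085, [0.03, -0.055, 0], 0],
    [0.085, [0.025, -0.055, 0], 0],
    [0.085, [0.02, -0.055, 0], 0],
    [0.085, [0.015, -0.055, 0], 0],
    [0.085, [0.015, -0.055, 0], 0],
    [0.085, [0.01, -0.055, 0], 0],
    [0.085, [0.01, -0.055, 0], 0]
  ]
}}

```text
clock: 2.45
position: [0.4127, 0.0438, 0.2751]
ee_rot: [0.701, -0.7, 0.096, -0.097]
contact_force: [0.5, -0.1, -0.7]
width: 0.0845
```

{"fn": "jog_arm", "kwargs": {
  "targets": [
    [0.085, [0, -0.055, 0], 0],
    [0.085, [0, -0.055, 0], 0],
    [0.085, [0, -0.055, 0], 0],
    [0.085, [0, -0.055, 0], 0],
    [0.085, [0, -0.05, 0], 0],
    [0.085, [0, -0.03, 0], 0],
    [0.085, [0, 0, 0], 0],
    [0.085, [0, 0, 0], 0]
  ]
}}

```text
clock: 3.45
position: [0.4123, -0.2536, 0.2747]
ee_rot: [0.701, -0.7, 0.097, -0.096]
contact_force: [-0.0, -0.0, -0.5]
width: 0.0852
```

```bash
cat >> h.py <<'E'
def yaw():
    from scipy.spatial.transform import Rotation as R
    q=manip.get_state()["ee_rot"]; M=R.from_quat([q[1],q[2],q[3],q[0]]).as_matrix()
    return M
E
python3 - <<'E'
from h import *
print(yaw().round(3).tolist(), manip.get_state()["position"])
m=camera_model("wrist")
p,d=get_image("wrist"); cv2.imwrite("pics/b.png",p[:,:,::-1]); np.save("pics/b_d.npy",d)
import pickle; pickle.dump(m,open("pics/b_m.pkl","wb"))
for n,z in [("relay",0.0),("socket_mouth",.03)]:
    for r in spot_point(n,"wrist")[:2]:
        print(n,round(r["score"],2),np.round(r["position"],1),np.round(at_z("wrist",r["position"],z,m),4))
E
```

```text
[[0.963, -0.0, 0.27], [-0.27, 0.001, 0.963], [-0.001, -1.0, 0.001]] [ 0.41225318 -0.25363536  0.27473792]
relay 0.89 [216.7 238. ] [ 0.4641 -0.3643  0.    ]
socket_mouth 0.96 [347.5 235.9] [ 0.5004 -0.183   0.03  ]
```

View pics/b.png

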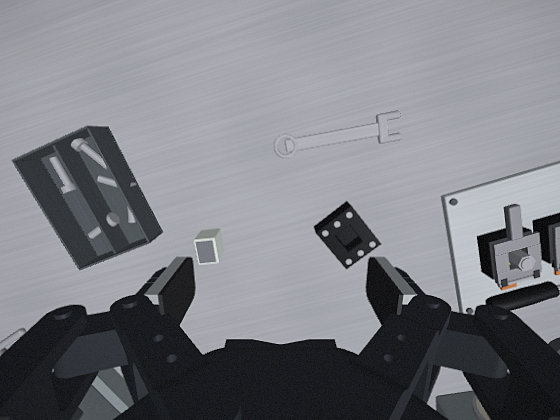

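```bash
python3 - <<'E'
from h import *
p=cv2.imread("pics/b.png")
a=cv2.resize(p[220:276,180:240],None,fx=6,fy=6,interpolation=cv2.INTER_CUBIC)
b=cv2.resize(p[190:280,300:395],None,fx=4,fy=4,interpolation=cv2.INTER_CUBIC)
o=np.zeros((370,760,3),np.uint8);o[:a.shape[0],:a.shape[1]]=a;o[:b.shape[0],380:380+b.shape[1]]=b
cv2.imwrite("pics/b2.png",o)
E
```

```text
(no output)
```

View pics/b2.png

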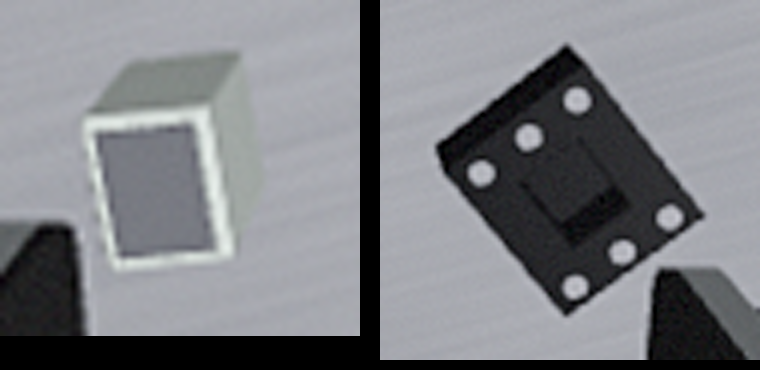

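```bash
python3 - <<'E'
from h import *
import pickle
m=pickle.load(open("pics/b_m.pkl","rb"))
d=np.load("pics/b_d.npy")
R=[(86,122),(208,108),(236,256),(115,270)]
P=np.array([at_z("wrist",(x/6+180,y/6+220),.056,m)[:2] for x,y in R]);print(P.round(4).tolist(),P.mean(0))
for i in range(4):
    e=P[(i+1)%4]-P[i];print(np.linalg.norm(e).round(4),np.degrees(np.arctan2(e[1],e[0])).round(1))
S=[(481,173),(528,137),(576,100),(575,288),(623,252),(670,216)]
Q=np.array([at_z("wrist",((x-380)/4+300,y/4+190),.03,m)[:2] for x,y in S]);print(Q.round(4).tolist(),Q.mean(0))
e=Q[3:].mean(0)-Q[:3].mean(0);print("x axis",np.degrees(np.arctan2(e[1],e[0])),np.linalg.norm(e))
e=Q[[2,5]].mean(0)-Q[[0,3]].mean(0);print("y axis",np.degrees(np.arctan2(e[1],e[0])),np.linalg.norm(e))
C=[(568,314),(703,213)]
Q=np.array([at_z("wrist",((x-380)/4+300,y/4+190),.03,m)[:2] for x,y in C]);e=Q[1]-Q[0];print(Q,np.linalg.norm(e),np.degrees(np.arctan2(e[1],e[0])))
H=[(519,183),(583,140),(632,195),(571,247)]
Q=np.array([at_z("wrist",((x-380)/4+300,y/4+190),.03,m)[:2] for x,y in H]);print(Q,Q.mean(0));
for i in range(4):
    e=Q[(i+1)%4]-Q[i];print(np.linalg.norm(e).round(4),np.degrees(np.arctan2(e[1],e[0])).round(1))
print(d[250:256,205:208])
E
```

```text
[[0.4432, -0.3746], [0.4472, -0.3487], [0.4808, -0.354], [0.4769, -0.3803]] [ 0.46203364 -0.36439162]
0.0262 81.3
0.0341 -8.9
0.0266 -98.5
0.0342 170.4
[[0.4885, -0.2112], [0.4804, -0.1931], [0.4721, -0.1749], [0.5385, -0.1894], [0.5298, -0.1707], [0.5211, -0.1525]] [ 0.50507015 -0.18197977]
x axis 24.18657464971648 0.05422350527159835
y axis 114.74458579593544 0.040307559654501286
[[ 0.54751224 -0.1938578 ]
 [ 0.5231294  -0.14141945]] 0.05782995426224096 114.93753885474526
[[ 0.49548023 -0.1996452 ]
 [ 0.4863959  -0.17557201]
 [ 0.51010977 -0.16356681]
 [ 0.52309148 -0.18756043]] [ 0.50376935 -0.18158611]
0.0257 110.7
0.0266 26.9
0.0273 -61.6
0.0301 -156.4
[[0.36927512 0.369868   0.36834195]
 [0.36873373 0.37043244 0.36892867]
 [0.3686527  0.36923313 0.37013483]
 [0.         0.36895755 0.36928204]
 [0.36869735 0.369878   0.37112218]
 [0.3715733  0.370936   0.37019837]]
```

{"fn": "jog_arm", "kwargs": {
  "targets": [
    [0.085, [0.025, -0.055, -0.02], 0.06],
    [0.085, [0.0247, -0.056, -0.03], 0.058],
    [0.085, [0, 0, -0.06], 0],
    [0.085, [0, 0, -0.05], 0],
    [0.085, [0, 0, 0], 0],
    [0.085, [0, 0, 0], 0]
  ]
}}

```text
clock: 4.35
position: [0.461, -0.3602, 0.1196]
ee_rot: [-0.704, 0.706, -0.054, 0.056]
contact_force: [-0.2, -0.3, -0.0]
width: 0.0851
```

```bash
python3 - <<'E'
from h import *
print(yaw()[:,2].round(3),manip.get_state()["position"])
m=camera_model("wrist")
p,d=get_image("wrist"); cv2.imwrite("pics/c.png",p[:,:,::-1])
for n,z in [("relay",0.0),("socket_mouth",.03)]:
    for r in spot_point(n,"wrist")[:2]:
        print(n,round(r["score"],2),np.round(r["position"],1),np.round(at_z("wrist",r["position"],z,m),4))
E
```

```text
[ 0.154  0.988 -0.002] [ 0.46095715 -0.36020853  0.11964442]
relay 0.58 [274.  214.1] [ 0.4614 -0.3657  0.    ]
socket_mouth 0.9 [509.9 240.2] [ 0.5033 -0.1811  0.03  ]
```

View pics/c.png

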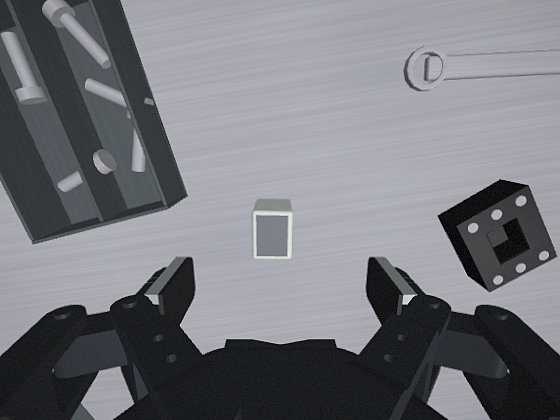

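{"fn": "jog_arm", "kwargs": {
  "targets": [
    [0.085, [0.001, -0.0045, -0.03], 0],
    [0.085, [0, 0, -0.03], 0],
    [0.085, [0, 0, -0.018], 0],
    [0.085, [0, 0, 0], 0],
    [0.02, [0, 0, 0], 0],
    [0.02, [0, 0, 0], 0],
    [0.02, [0, 0, 0], 0],
    [0.02, [0, 0, 0], 0],
    [0.02, [0, 0, 0], 0],
    [0.02, [0, 0, 0], 0]
  ],
  "force": 30
}}

```text
clock: 5.75
position: [0.461, -0.3647, 0.0405]
ee_rot: [-0.705, 0.705, -0.055, 0.055]
contact_force: [-1.2, 0.1, 5.8]
width: 0.0279
```

{"fn": "jog_arm", "kwargs": {
  "targets": [
    [0.02, [0, 0, 0.04], 0],
    [0.02, [0, 0, 0.05], 0],
    [0.02, [0.01, 0.045, 0.01], 0.14],
    [0.02, [0.011, 0.046, 0], 0.15],
    [0.02, [0.011, 0.046, 0], 0.15],
    [0.02, [0.011, 0.046, 0], 0.143],
    [0.02, [0, 0, 0], 0],
    [0.02, [0, 0, 0], 0],
    [0.02, [0, 0, 0], 0]
  ]
}}

```text
clock: 6.88
position: [0.5035, -0.1823, 0.1395]
ee_rot: [-0.691, 0.691, 0.149, -0.149]
contact_force: [0.6, -0.1, -1.6]
width: 0.0276
```

```bash
python3 - <<'E'
from h import *
v=yaw()[:,2];print(np.degrees(np.arctan2(v[1],v[0])),manip.get_state()["position"],manip.get_state()["width"])
for c in ["wrist","top","scene"]:
    m=camera_model(c)
    p,d=get_image(c); cv2.imwrite(f"pics/d_{c}.png",p[:,:,::-1])
    for r in spot_point("relay",c)[:1]: print(c,"relay",round(r["score"],2),np.round(r["position"],1),np.round(at_z(c,r["position"],.10,m),4))
    for r in spot_point("socket_mouth",c)[:1]: print(c,"mouth",round(r["score"],2),np.round(r["position"],1),np.round(at_z(c,r["position"],.03,m),4))
E
```

```text
114.38736205076871 [ 0.50352624 -0.18234171  0.13951244] 0.027582669275493008
wrist relay 0.62 [280.5 246.5] [ 0.5027 -0.182   0.1   ]
wrist mouth 0.59 [279.  214.6] [ 0.5025 -0.1834  0.03  ]
top mouth 0.61 [357.6 266.8] [ 0.503  -0.1862  0.03  ]
scene mouth 0.68 [215.6 183.8] [ 0.4382 -0.1643  0.03  ]
```

View pics/d_wrist.png

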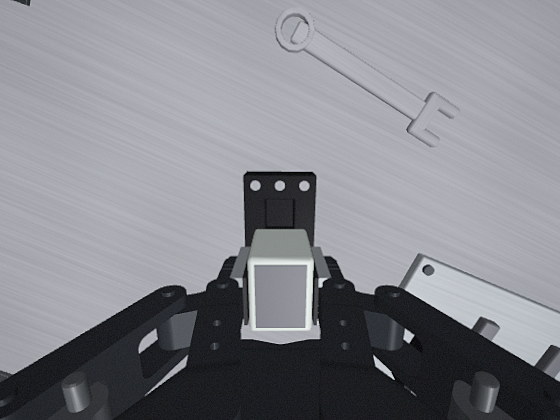

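View pics/d_scene.png

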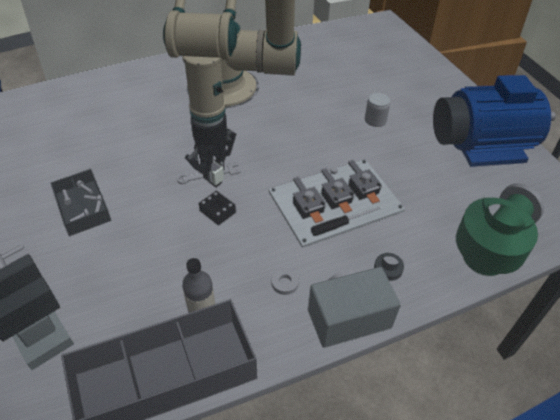

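```bash
python3 - <<'E'
from h import *
p=cv2.imread("pics/d_wrist.png")
o=cv2.resize(p[160:345,220:340],None,fx=3,fy=3,interpolation=cv2.INTER_CUBIC)
cv2.imwrite("pics/d2.png",o)
m=camera_model("wrist")
for u in [(255.3,185.3),(280,185.3),(304.5,185.3)]: print(at_z("wrist",u,.03,m))
for zt in (.15,.155): 
  P=np.array([at_z("wrist",u,zt,m) for u in [(249,261),(311,261),(313,331),(248,331)]]);print(P,P.mean(0))
E
```

```text
[ 0.48804508 -0.21049338  0.03      ]
[ 0.47965177 -0.19206613  0.03      ]
[ 0.47132122 -0.1737914   0.03      ]
[[ 0.49648143 -0.19901783  0.15      ]
 [ 0.48539954 -0.17470206  0.15      ]
 [ 0.51672135 -0.15828492  0.15      ]
 [ 0.52923392 -0.18573687  0.15      ]] [ 0.50695906 -0.17943542  0.15      ]
[[ 0.4941574  -0.19943508  0.155     ]
 [ 0.48355762 -0.17617716  0.155     ]
 [ 0.5135168  -0.16047423  0.155     ]
 [ 0.52548503 -0.18673191  0.155     ]] [ 0.50417921 -0.1807046   0.155     ]
```

View pics/d2.png

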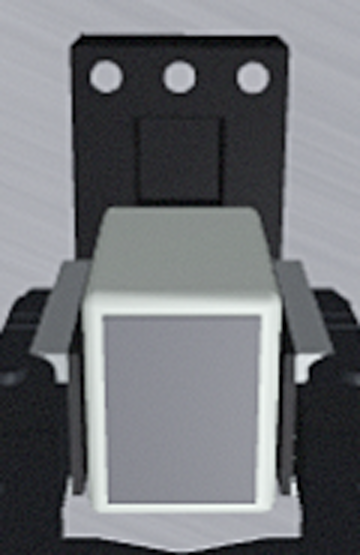

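{"fn": "jog_arm", "kwargs": {
  "targets": [
    [0.02, [0.0004, 0.0006, -0.04], 0],
    [0.02, [0, 0, -0.015], 0],
    [0.02, [0, 0, -0.008], 0],
    [0.02, [0, 0, -0.008], 0],
    [0.02, [0, 0, 0], 0],
    [0.02, [0, 0, 0], 0]
  ]
}}

```text
clock: 8.07
position: [0.5045, -0.1809, 0.0693]
ee_rot: [-0.691, 0.691, 0.15, -0.15]
contact_force: [-0.2, -0.3, -0.1]
width: 0.0276
```

{"fn": "jog_arm", "kwargs": {
  "targets": [
    [0.02, [0, 0, -0.004], 0],
    [0.02, [0, 0, -0.004], 0],
    [0.02, [0, 0, 0], 0]
  ]
}}

```text
clock: 8.45
position: [0.504, -0.1808, 0.0604]
ee_rot: [0.691, -0.691, -0.15, 0.15]
contact_force: [0.6, 0.1, -0.3]
width: 0.0273
```

{"fn": "jog_arm", "kwargs": {
  "targets": [
    [0.02, [0, 0, -0.003], 0],
    [0.02, [0, 0, -0.003], 0],
    [0.02, [0, 0, 0], 0],
    [0.02, [0, 0, 0], 0]
  ]
}}

```text
clock: 8.95
position: [0.5041, -0.1808, 0.0546]
ee_rot: [-0.691, 0.691, 0.15, -0.15]
contact_force: [-0.0, 0.3, -1.3]
width: 0.0277
```

{"fn": "jog_arm", "kwargs": {
  "targets": [
    [0.02, [0, 0, -0.0015], 0],
    [0.02, [0, 0, 0], 0]
  ]
}}

```text
clock: 9.2
position: [0.5041, -0.1808, 0.0545]
ee_rot: [-0.691, 0.691, 0.15, -0.15]
contact_force: [-2.2, 1.6, 8.9]
width: 0.028
```

Seated (8.9 N upward reaction). Release and back off.

{"fn": "jog_arm", "kwargs": {
  "targets": [
    [0.06, [0, 0, 0.0005], 0],
    [0.06, [0, 0, 0], 0],
    [0.06, [0, 0, 0], 0],
    [0.06, [0, 0, 0], 0],
    [0.06, [0, 0, 0.03], 0],
    [0.06, [0, 0, 0.05], 0],
    [0.06, [0, 0, 0.05], 0],
    [0.06, [0, 0, 0.03], 0],
    [0.06, [0, 0, 0], 0]
  ]
}}

```text
clock: 10.32
position: [0.5055, -0.1814, 0.2163]
ee_rot: [-0.69, 0.692, 0.152, -0.148]
contact_force: [0.2, -0.4, -0.9]
width: 0.0602
```

```bash
python3 - <<'E'
from h import *
v=yaw()[:,2];print(np.degrees(np.arctan2(v[1],v[0])),manip.get_state()["position"],manip.get_state()["width"],manip.get_state()["qpos"].round(2))
for c in ["wrist"]:
    m=camera_model(c)
    p,d=get_image(c); cv2.imwrite(f"pics/e_{c}.png",p[:,:,::-1])
    for r in silhouettes("relay",c)[:1]:
        ys,xs=np.where(r["mask"]);P=np.array([at_d(c,(x,y),d[y,x],m) for x,y in zip(xs,ys)]);print(r["score"],np.percentile(P[:,2],[5,50,95]),P[P[:,2]>.06].mean(0))
    for n,z in [("bolt_1",.063),("tongue_1",.046)]:
      for r in spot_point(n,c)[:3]: print(n,round(r["score"],2),np.round(r["position"],1),np.round(at_z(c,r["position"],z,m),4))
E
```

```text
114.48077942537114 [ 0.50548159 -0.18142556  0.21625655] 0.06016894589298186 [-0.47  0.24  1.64  0.    1.26 -2.47]
tongue_1 0.7 [492.7 316.1] [0.5292 0.1057 0.046 ]
tongue_1 0.65 [546.4 333.7] [0.5225 0.1816 0.046 ]
tongue_1 0.63 [434.6 296.2] [0.5352 0.0276 0.046 ]
```

View pics/e_wrist.png

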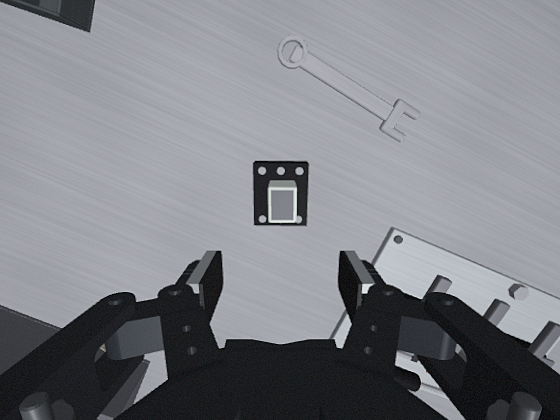

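{"fn": "jog_arm", "kwargs": {
  "targets": [
    [0, [0, 0.04, 0.01], -0.07],
    [0, [0, 0.05, 0.01], -0.07],
    [0, [0, 0.05, 0], -0.07],
    [0, [0, 0.05, 0], -0.07],
    [0, [0, 0.05, 0], -0.065],
    [0, [0, 0.05, 0], 0],
    [0, [0, 0, 0], 0],
    [0, [0, 0, 0], 0]
  ]
}}

```text
clock: 11.52
position: [0.5035, 0.1089, 0.2325]
ee_rot: [-0.706, 0.707, 0.028, -0.03]
contact_force: [0.4, -1.4, 0.5]
width: 0.0
```

```bash
python3 - <<'E'
from h import *
v=yaw()[:,2];print(np.degrees(np.arctan2(v[1],v[0])),manip.get_state()["position"],manip.get_state()["width"])
for c in ["wrist"]:
    m=camera_model(c)
    p,d=get_image(c); cv2.imwrite(f"pics/f_{c}.png",p[:,:,::-1])
    for n,z in [("bolt_1",.063),("tongue_1",.046)]:
      for r in spot_point(n,c)[:3]: print(n,round(r["score"],2),np.round(r["position"],1),np.round(at_z(c,r["position"],z,m),4))
E
```

```text
94.7543411742335 [0.50350564 0.10887597 0.23249054] 3.2991830287231556e-05
tongue_1 0.84 [345.8 221.8] [0.5251 0.1851 0.046 ]
tongue_1 0.7 [274.3 219.7] [0.5294 0.1047 0.046 ]
```

View pics/f_wrist.png

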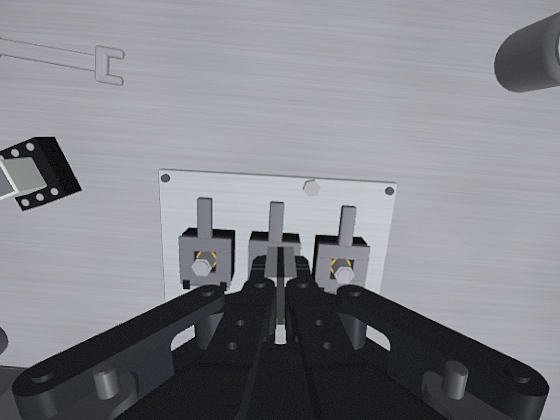

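```bash
python3 - <<'E'
from h import *
c="wrist";m=camera_model(c)
p=cv2.imread("pics/f_wrist.png")
cv2.imwrite("pics/f2.png",cv2.resize(p[160:295,155:405],None,fx=3,fy=3,interpolation=cv2.INTER_CUBIC))
def dirn(a,b,z):
    A,B=at_z(c,a,z,m),at_z(c,b,z,m);e=B-A;print(A.round(4),B.round(4),np.linalg.norm(e).round(4),np.degrees(np.arctan2(e[1],e[0])).round(2))
dirn((165,178),(389,190.5),.012)
dirn((160,170),(396,183),.012)
dirn((203,267),(343,274),.063)
dirn((204,198),(348,206.5),.051)
E
```

```text
[ 0.4989 -0.0313  0.012 ] [0.4921 0.2402 0.012 ] 0.2717 91.44
[ 0.4897 -0.0371  0.012 ] [0.4823 0.2471 0.012 ] 0.2843 91.5
[0.5867 0.0287 0.063 ] [0.5824 0.1855 0.063 ] 0.1569 91.55
[0.5106 0.0258 0.051 ] [0.5073 0.1831 0.051 ] 0.1573 91.2
```

View pics/f2.png

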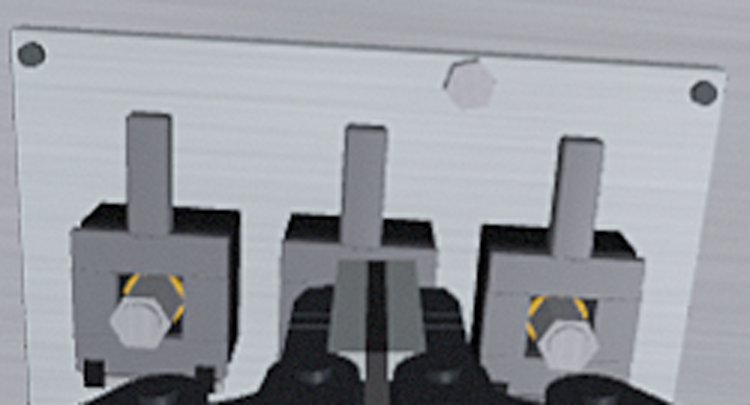

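{"fn": "jog_arm", "kwargs": {
  "targets": [
    [0, [0.03, -0.001, -0.03], -0.03],
    [0, [0.03, -0.001, -0.04], -0.027],
    [0, [0.0215, 0, -0.04], 0],
    [0, [0, 0, -0.032], 0],
    [0, [0, 0, 0], 0],
    [0, [0, 0, 0], 0]
  ]
}}

```text
clock: 12.42
position: [0.5863, 0.1066, 0.0928]
ee_rot: [0.707, -0.707, -0.009, 0.008]
contact_force: [-0.5, 0.1, 0.6]
width: -0.0002
```

```bash
python3 - <<'E'
from h import *
s=manip.get_state();print(s["position"],s["contact_force"])
p,d=get_image("wrist"); cv2.imwrite("pics/g.png",p[:,:,::-1])
p,d=get_image("scene"); cv2.imwrite("pics/g2.png",cv2.resize(p[80:260,230:430,::-1],None,fx=3,fy=3))
E
```

```text
[0.58632109 0.10656654 0.09281877] [-0.49995043  0.08434401  0.5728403 ]
```

View pics/g.png

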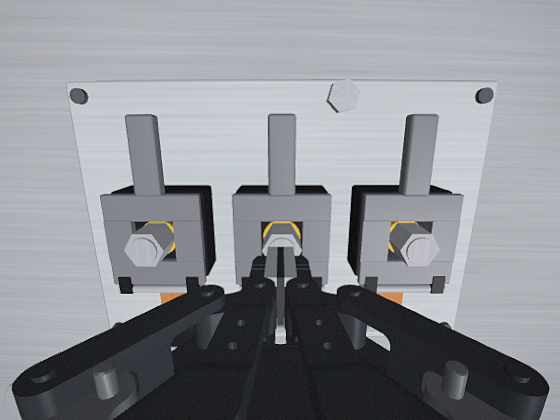

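View pics/g2.png

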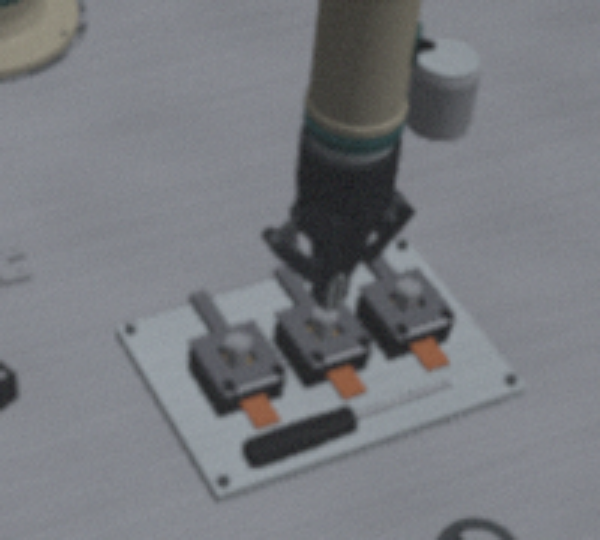

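{"fn": "jog_arm", "kwargs": {
  "targets": [
    [0, [0, 0, -0.009], 0],
    [0, [0, 0, -0.003], 0],
    [0, [0, 0, -0.0015], 0],
    [0, [0, 0, 0], 0]
  ]
}}

```text
clock: 13.02
position: [0.5853, 0.1073, 0.08]
ee_rot: [-0.707, 0.707, 0.009, -0.009]
contact_force: [-3.9, 0.7, 10.6]
width: 0.0001
```

{"fn": "jog_arm", "kwargs": {
  "targets": [
    [0, [0, 0, -0.001], 0],
    [0, [0, 0, 0], 0]
  ]
}}

```text
clock: 13.28
position: [0.5853, 0.1073, 0.08]
ee_rot: [-0.707, 0.707, 0.009, -0.009]
contact_force: [-4.5, -1.4, 16.1]
width: 0.0004
```

{"fn": "jog_arm", "kwargs": {
  "targets": [
    [0, [0, 0, -0.001], 0],
    [0, [0, 0, 0], 0]
  ]
}}

```text
clock: 13.52
position: [0.5853, 0.1073, 0.08]
ee_rot: [-0.707, 0.707, 0.01, -0.009]
contact_force: [-6.2, -0.2, 21.7]
width: -0.0002
```

Bolt 2 is tight: 22 N with no travel, at the expected contact height. Next is bolt 1.

{"fn": "jog_arm", "kwargs": {
  "targets": [
    [0, [0, 0, 0.018], 0],
    [0, [-0.001, 0.04, 0], 0],
    [0, [-0.001, 0.04, 0], 0],
    [0, [0, 0, 0], 0],
    [0, [0, 0, -0.012], 0],
    [0, [0, 0, -0.003], 0],
    [0, [0, 0, -0.002], 0],
    [0, [0, 0, 0], 0]
  ]
}}

```text
clock: 14.52
position: [0.5833, 0.1868, 0.08]
ee_rot: [0.707, -0.707, -0.008, 0.008]
contact_force: [-5.7, 1.4, 18.6]
width: -0.0002
```

{"fn": "jog_arm", "kwargs": {
  "targets": [
    [0, [0, 0, -0.001], 0],
    [0, [0, 0, 0], 0]
  ]
}}

```text
clock: 14.78
position: [0.5833, 0.1867, 0.08]
ee_rot: [0.708, -0.707, -0.009, 0.008]
contact_force: [-7.0, 0.3, 25.1]
width: -0.0
```

Bolt 1 is tight too (25 N, no travel). Now bolt 3.

{"fn": "jog_arm", "kwargs": {
  "targets": [
    [0, [0, 0, 0.02], 0],
    [0, [0.0014, -0.053, 0], 0],
    [0, [0.0014, -0.053, 0], 0],
    [0, [0.0014, -0.054, 0], 0],
    [0, [0, 0, 0], 0],
    [0, [0, 0, 0], 0],
    [0, [0, 0, -0.012], 0],
    [0, [0, 0, -0.004], 0],
    [0, [0, 0, -0.002], 0],
    [0, [0, 0, 0], 0]
  ]
}}

```text
clock: 16.02
position: [0.5875, 0.0279, 0.078]
ee_rot: [0.707, -0.707, -0.009, 0.009]
contact_force: [-0.7, 0.8, 0.9]
width: 0.0002
```

{"fn": "jog_arm", "kwargs": {
  "targets": [
    [0, [0, 0, -0.002], 0],
    [0, [0, 0, 0], 0]
  ]
}}

```text
clock: 16.27
position: [0.588, 0.0275, 0.0764]
ee_rot: [0.707, -0.707, -0.009, 0.009]
contact_force: [-1.5, 1.3, 2.0]
width: -0.0001
```

{"fn": "jog_arm", "kwargs": {
  "targets": [
    [0, [0, 0, -0.002], 0],
    [0, [0, 0, -0.001], 0],
    [0, [0, 0, 0], 0],
    [0, [0, 0, 0], 0]
  ]
}}

```text
clock: 16.77
position: [0.5881, 0.0274, 0.0734]
ee_rot: [0.707, -0.707, -0.009, 0.009]
contact_force: [0.3, 2.3, 3.3]
width: -0.0002
```

Bolt 3 sinks 6.6 mm under about 3 N, so it is the loose one. Next I go to its tongue.

{"fn": "jog_arm", "kwargs": {
  "targets": [
    [0, [0, 0, 0.03], 0],
    [0, [0, 0, 0.03], 0],
    [0.05, [-0.03, -0.001, 0], 0],
    [0.05, [-0.03, -0.001, 0], 0],
    [0.05, [0, 0, 0], 0],
    [0.05, [0, 0, 0], 0],
    [0.05, [0, 0, 0], 0]
  ],
  "force": 20
}}

```text
clock: 17.65
position: [0.5289, 0.0251, 0.1331]
ee_rot: [-0.707, 0.707, 0.009, -0.009]
contact_force: [0.6, 0.2, -0.2]
width: 0.0498
```

```bash
python3 - <<'E'
from h import *
s=manip.get_state();print(s["position"],s["contact_force"],s["width"])
c="wrist";m=camera_model(c)
p,d=get_image("wrist"); cv2.imwrite("pics/i.png",p[:,:,::-1])
for n,z in [("tongue_1",.046)]:
  for r in spot_point(n,c)[:3]: print(n,round(r["score"],2),np.round(r["position"],1),np.round(at_z(c,r["position"],z,m),4))
E
```

```text
[0.52886221 0.02506156 0.13312311] [ 0.60111221  0.17413498 -0.15151603] 0.04982946900056785
tongue_1 0.71 [387.2 228.4] [0.5302 0.1082 0.046 ]
tongue_1 0.62 [280.2 229.1] [0.5329 0.0255 0.046 ]
```

View pics/i.png

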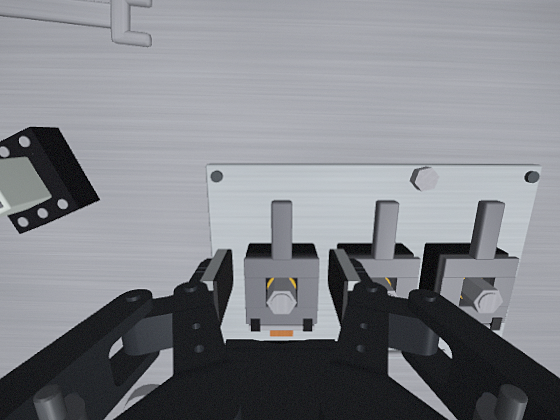

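{"fn": "jog_arm", "kwargs": {
  "targets": [
    [0.05, [-0.001, 0, -0.03], 0],
    [0.05, [0, 0, -0.03], 0],
    [0.05, [0, 0, -0.018], 0],
    [0.05, [0, 0, 0], 0],
    [0, [0, 0, 0], 0],
    [0, [0, 0, 0], 0],
    [0, [0, 0, 0], 0],
    [0, [0, 0, 0], 0]
  ],
  "force": 20
}}

```text
clock: 18.75
position: [0.5277, 0.0257, 0.0559]
ee_rot: [0.707, -0.707, -0.01, 0.008]
contact_force: [1.0, 3.3, 2.0]
width: 0.0156
```

{"fn": "jog_arm", "kwargs": {
  "targets": [
    [0, [0.0002, 0, 0.0065], 0],
    [0, [0.0007, 0, 0.0064], 0],
    [0, [0.0012, 0, 0.0064], 0],
    [0, [0.0015, 0, 0.0063], 0],
    [0, [0, 0, 0], 0]
  ]
}}

```text
clock: 19.38
position: [0.5312, 0.0258, 0.0811]
ee_rot: [0.707, -0.707, -0.009, 0.008]
contact_force: [2.8, 3.6, -3.0]
width: 0.015
```

```bash
python3 - <<'E'
from h import *
s=manip.get_state();print(s["position"],s["contact_force"],s["width"])
p,d=get_image("wrist"); cv2.imwrite("pics/j.png",p[:,:,::-1])
E
```

```text
[0.53118884 0.02579156 0.08111041] [ 2.7929213   3.63367719 -3.03858672] 0.015019133694812881
```

View pics/j.png

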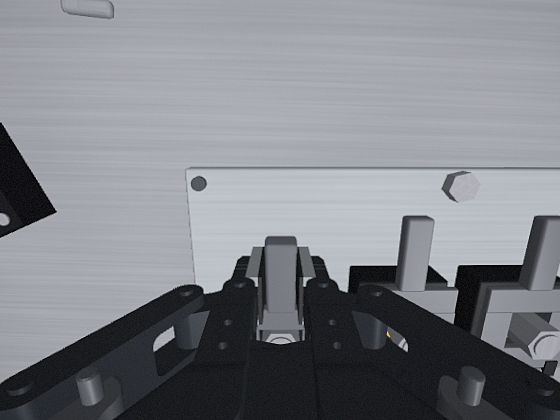

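The tongue at (281,270) sits between the pads and has come up with them. I continue the arc.

{"fn": "jog_arm", "kwargs": {
  "targets": [
    [0, [0.0044, 0.0003, 0.0122], 0],
    [0, [0.0061, 0.0003, 0.0115], 0],
    [0, [0.0077, 0.0002, 0.0105], 0],
    [0, [0, 0, 0], 0]
  ]
}}

```text
clock: 19.92
position: [0.5488, 0.0263, 0.1155]
ee_rot: [0.707, -0.707, -0.009, 0.009]
contact_force: [-0.3, 3.9, -2.7]
width: 0.0154
```

```bash
python3 - <<'E'
from h import *
s=manip.get_state();print(s["position"],s["contact_force"],s["width"])
p,d=get_image("wrist"); cv2.imwrite("pics/k.png",p[:,:,::-1])
E
```

```text
[0.54875079 0.02625591 0.11552972] [-0.33975721  3.91801392 -2.66075519] 0.015418427853572576
```

View pics/k.png

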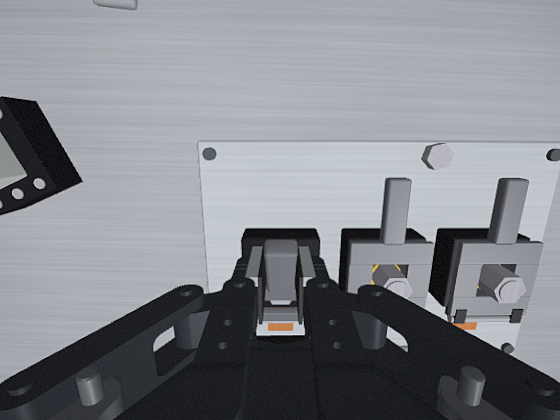

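The tongue at (281,265) is still held at about 40 degrees, and the other guards are shut. I continue to about 60 degrees.

{"fn": "jog_arm", "kwargs": {
  "targets": [
    [0, [0.009, 0.0003, 0.0093], 0],
    [0, [0.0089, 0.0002, 0.0071], 0],
    [0, [0.009, 0.0002, 0.0057], 0],
    [0, [0, 0, 0], 0],
    [0, [0, 0, 0], 0],
    [0, [0, 0, 0], 0]
  ]
}}

```text
clock: 20.72
position: [0.5754, 0.0269, 0.1374]
ee_rot: [0.707, -0.707, -0.009, 0.009]
contact_force: [-2.4, 3.6, 1.4]
width: 0.015
```

```bash
python3 - <<'E'
from h import *
s=manip.get_state();print(s["position"],s["contact_force"],s["width"],s["clock"])
p,d=get_image("wrist"); cv2.imwrite("pics/l.png",p[:,:,::-1])
p,d=get_image("scene"); q=p[80:300,120:430,::-1];cv2.imwrite("pics/l2.png",cv2.resize(q,None,fx=2.5,fy=2.5))
E
```

```text
[0.57535167 0.02691821 0.13738043] [-2.42635754  3.59381519  1.38165451] 0.015001415538794752 20.725
```

View pics/l.png

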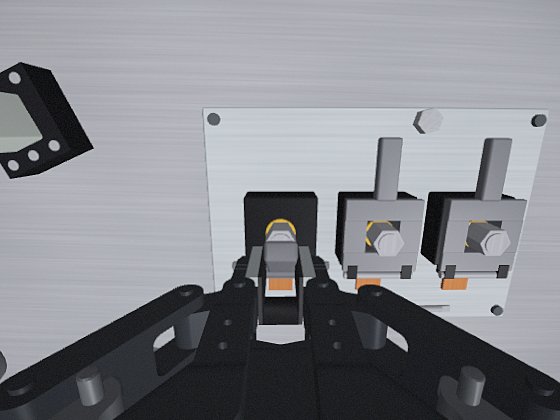

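View pics/l2.png

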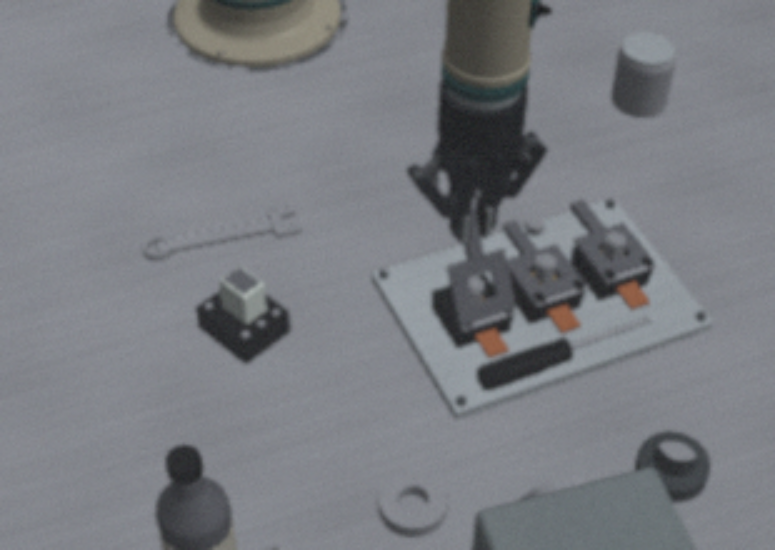

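The guard is held open at roughly 61 degrees: the tongue is between the pads at (281,250) in the wrist view. The other two guards are shut, the relay is seated upright and the bottle is standing.

```bash
python3 - <<'E'
from h import *
s=manip.get_state();print(s["position"],s["contact_force"],s["width"],abs(s["qd"]).max())
sign_off()
E
```

```text
[0.57534576 0.02689014 0.13735643] [-2.26250532  4.37985215  3.24434453] 0.015200454656558579 0.001915199015797648
the job is handed in; nothing more can be done
```

The job is handed in at about 20.8 s of the 58 s limit; the sign-off gives no verdict.

- **Relay:** It is plugged into its socket and let go. It stopped at the expected height for fully home, pushing back with about 9 N. Afterwards the pictures showed it upright in the hole. The relay network found nothing in the picture taken after release, so I have no measured depth from the images.
- **Loose bolt:** It is bolt 3, on the right. It sank about 6.6 mm under roughly 3 N, with the guards shut. Bolts 1 and 2 did not move under 22 to 25 N.
- **Guard:** I took guard 3 by its tongue and lifted it along its hinge arc. It is held at about 61 degrees, worked out from how far the tool moved. The fingers read 15 mm around the 16 mm tongue, and the arm is still. The last pictures show the other two guards shut and the oil bottle standing.

The wrist camera's distances came out about 2% short of the given sizes. The bolt and tongue contacts still came where I had planned them.

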